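Close the sample pot with its double lid and take the outer lid off again

ROBOT

A 6-joint arm with a two-finger parallel gripper is mounted at the origin on the work surface. World frame = base frame: x ahead of the robot, y to its left, z up, the work surface at z = 0. Lengths are in mm, angles in rad, forces in N, time in s.
With the tool pointing down it reaches from about 325 to 925 mm from the base axis. Payload 3.1 kg.
Tool frame: the origin (TCP) lies midway between the tips of the shut fingers; the grasp point (between the pads) lies 19 mm behind it; z points along the fingers, y is the direction in which the jaws open and shut (so a half turn about z gives the same grasp; the last joint's range is limited). The gripper opens to 85 mm and grips with 20 to 120 N. Pads are 22 mm wide; open, the fingers measure 114 mm over their backs; the gripper's body (76 mm by 85 mm) begins 54 mm behind the grasp point. The pads swing forward as they close: fully open they stand 13 mm farther back than shut.
Start: joints at [1.021, 0.217, 1.613, -0, 1.311, -0.112], TCP at [264.951, 566.074, 231.3] pointing down, gripper open.
Joint ranges: [-2.75, 2.75], [-0.78, 2.1], [0.31, 2.55], [-1.13, 4.27], [0.13, 2.63], [-2.58, 2.58]. Speed limits (rad/s): [2.79, 2.79, 3.14, 3.14, 3.14, 3.14].

INTERFACE

Orientations are given as a 3x3 rotation matrix whose columns are the frame's x, y, z axes.
In Python, from rig import ctrl gives the robot as it stands.
- The arm moves only by the tool arm_command, never from a script. Its argument "steps" is a list of rows, each an object of numbers: "dx", "dy", "dz": the shift along the world's x, y, z in m; "turn": the turn about the world's z in rad; "fingers": the finger opening in m, from 0 to 0.0854. In form: [{"dx": .., "dy": .., "dz": .., "turn": .., "fingers": ..}, ...]. A call has exactly 10 rows; each row shifts and turns the commanded pose from where the row before left it; what a row does not reach is not made up. A row lasts 1/10 s, in which the tool goes at most 50 mm and 8.59 degrees, less where a joint would pass 70% of its speed; a pose out of reach is approached as far as the arm can. A call with a gripper value outside its range is refused whole. The fingers move at their own pace and stop on an object; "grip_force" is the grip in N (left out, the last holds). Time passes only in rows, so rows that do not move let the fingers close, or fill a call up. It gives the time, the measured TCP pose, the force and the opening at its end, in the units of the state.
- ctrl.observe(): the state, without advancing time (a new reading comes with each control period).
- ctrl.capture(name): name is "side" or "top"; returns the picture (420x560x3 uint8, blue, green, red); there is no depth.
- ctrl.calibration(name): a dict with "intrinsics" (3x3 intrinsics, pixels), "origin" and "rotation" of the camera in the world. Camera axes: x right, y up, looking along -z (the intrinsics and any distortion apply to the point x, -y, -z); pixel columns grow to the right and rows downward; lengths in mm; the calibration is good to about 2 mm. A picture is of the moment at which its call begins. calibration takes no time and is no camera call.
- ctrl.sign_off(): hands the job in, once; it reports no verdict.
The state is a dict: "t": time; "qpos": joint angles; "qvel": joint speeds; "effort": joint torques, N m; "eef_pos": TCP position; "orientation": TCP orientation; "ft_force": force on the tool from outside, world axes, zero at the start; "torque": the same for the moment, N m; "opening": opening from 0.0 (shut) to 1.0 (fully open).
Only numpy, scipy, OpenCV 4.12 (cv2) and the standard library are available. Lean on these libraries where they do the work, as an engineer would, in place of code of your own. Each camera call takes 0.05 s, during which the arm holds its last target.

TASK

Pick up the double lid by the inner lid's knob, so that both lids travel together, lower it gently onto the wide open metal pot until the inner lid is fully home in the mouth, and let go. Then take the outer lid alone by the collar round the knob and lift it straight up until it is well clear above the knob, leaving the inner lid closed and undisturbed on the pot. Finish while still holding the outer lid level in the air above the pot; do not knock the pot or the other things on the bench out of place.

Things in the scene. Friction and masses are not known exactly. Their poses are not given: they have to be found in the camera images.
- pot_rim (a point): Centre of the mouth of the open, loose, bare-aluminium sample pot (about 0.8 kg, standing upright), at rim height: 70 mm above the bench. Outside diameter 88 mm, mouth diameter 80 mm, wall 4 mm. z is the pot's axis, up. A small carved fragment lies on its floor, well below the lid.
- inner_knob (a point): Centre of the inner lid's knob, half-way up. Knob: upright round, diameter 22 mm, 24 mm tall (12 mm below to 12 mm above this point), on a 12 mm thick stem. The knob is on the lid's axis (z, up). With the inner lid home on the pot this point is 47 mm above point pot_rim. Lifting the knob lifts both lids.
- outer_collar (a point): Centre of the outer lid's upright tubular collar, half-way up, on the lid's axis (z, up). Collar: outside diameter 42 mm, bore 32 mm, 24 mm tall (12 mm below to 12 mm above this point); the inner lid's knob stands up through it and passes freely. With the lids together this point is 26 mm below point inner_knob; on the closed pot 21 mm above point pot_rim.
- pot: The same pot; origin at the centre of its underside.
- inner: Inner lid, loose, aluminium, about 0.14 kg, round; origin at the centre of its underside, 55 mm below point inner_knob. Plug 8 mm deep, diameter 74 mm tapering to 66 mm at the bottom, fits into the pot's mouth; above it a flange, diameter 94 mm, 5 mm thick, that rests on the rim. At the start it stands on the bench on its plug, with the outer lid on it.
- outer: Outer lid, loose, steel, about 0.18 kg, round; origin at the centre of its skirt's lower edge, 26 mm below point outer_collar. Flat disc, diameter 108 mm, 4 mm thick, its top face 12 mm below that point; skirt of inside diameter 100 mm hangs 10 mm below the disc. It rests loosely on the inner lid's flange; nothing locks them together.
- rosette: Bystander: carved stone-like rosette, about 120 mm across and 55 mm tall, origin under its centre.
- solvent: Bystander: square white bottle with metal pump cap, 60 x 60 x 134 mm tall, origin under its centre.
- tape: Bystander: roll of paper tape lying flat, diameter 80 mm, 20 mm tall, origin under its centre; it lies between the pot and the lids.
- small_tin: Bystander: small open metal tin, diameter 54 mm, 45 mm tall, origin under its centre; not the pot.
- brush: Bystander: brush lying on the bench near the robot, origin under its middle.
There are look-alikes about, which are no part of the job. What is shaped like the inner but purple or turquoise is not meant.

How it is judged (in metres and radians):
On the way:
1. the double lid is home on the pot, both lids together, and let go of (z of inner_knob in the frame of pot_rim between 0.043 and 0.05 m and horizontal distance between inner_knob and pot_rim below 0.006 m and angle between each of inner_knob, outer_collar's own z axis and vertical below 0.06 rad and z of outer_collar in the frame of pot_rim below 0.025 m and contact force between the fingers and inner below 0.1 N and contact force between the fingers and outer below 0.1 N), for 0.2 s.
At the end, for the whole second after the job is handed in: Inner lid home on the upright pot (knob centre 43-50 mm above rim, 6 mm off axis at most, tilt < 0.06 rad), touched by nothing else; outer lid at rest, gripped by the fingers alone, collar centre over 95 mm above the rim (skirt 1 cm over the knob), within 50 mm of the axis, tilt < 0.2 rad (z of inner_knob in the frame of pot_rim between 0.043 and 0.05 m and horizontal distance between inner_knob and pot_rim below 0.006 m and angle between inner_knob's own z axis and vertical below 0.06 rad and height (world z) of pot below 0.004 m and angle between pot's own z axis and vertical below 0.05 rad and z of outer_collar in the frame of pot_rim above 0.095 m and horizontal distance between outer_collar and pot_rim below 0.05 m and angle between outer_collar's own z axis and vertical below 0.2 rad and contact force between the fingers and outer above 1 N and contact force between each of outer, the fingers and inner below 0.05 N and contact force between outer and pot below 0.05 N and linear speed of outer below 0.03 m/s and linear speed of inner below 0.02 m/s); the arm keeps its last pose, push and grip.
It fails at once if the lids come apart while the inner lid is not home on the pot, or the inner lid is disturbed as the outer lid leaves (z of outer_collar in the frame of inner_knob above -0.019 m and (z of inner_knob in the frame of pot_rim above 0.053 m or z of inner_knob in the frame of pot_rim below 0.04 m or horizontal distance between inner_knob and pot_rim above 0.008 m or angle between inner_knob's own z axis and vertical above 0.1 rad)).
It fails at once if the lids are dropped instead of lowered (contact force between the fingers and inner below 0.05 N and contact force between the fingers and outer below 0.05 N and linear speed of any of inner, outer above 0.35 m/s).
It fails at once if the pot is pushed out of its place (25 mm) or tipped (distance of pot from where it was at the start of the episode above 0.025 m or angle between pot's own z axis and vertical above 0.15 rad).
It fails at once if a bystander is knocked out of place (25 mm) (distance of any of rosette, solvent, tape, small_tin, brush from where it was at the start of the episode above 0.025 m).
It also fails if it takes over 53 s, if anything falls off the work surface, if the arm or the gripper's body presses on something with over 40 N, if the wrist force passes 120 N, or if a joint passes its speed limit or range.

## Working session

There is one attempt and no reset: what is moved stays moved. The work goes in short steps, Python scripts to look and compute and a tool call to move; the robot and the scene stay as the last step left them, time stands still between calls to the robot, and variables do not carry over. Pictures are saved under pics/ and viewed, and the job is handed in when it is done.

Besides the shell and the picture viewer there is one more tool, called after "Emit:" by a JSON object that holds its "api" and its "payload". arm_command: Moves the arm, as the interface text tells. Its arguments: {"type":"object","properties":{"steps":{"type":"array"},"grip_force":{"type":"number"}},"required":["steps"]}

```bash
mkdir -p pics
python3 - <<'E'
from rig import ctrl
import cv2,json
for n in("side","top"):
    cv2.imwrite(f"pics/{n}0.png",ctrl.capture(n)); c=ctrl.calibration(n); print(n,{k:c[k] for k in c})
s=ctrl.observe();print(s)
E
```

```text
side {'intrinsics': array([[414.03460947,   0.        , 278.30853894],
       [  0.        , 414.03460947, 202.36996189],
       [  0.        ,   0.        ,   1.        ]]), 'origin': array([ 440.40261826, -728.71980788,  675.39103959]), 'rotation': array([[ 0.98226135,  0.11032732, -0.15162628],
       [-0.18724501,  0.62062359, -0.76142344],
       [ 0.01009704,  0.77630808,  0.63027281]])}
top {'intrinsics': array([[535.20740982,   0.        , 280.63687159],
       [  0.        , 535.20740982, 208.12315598],
       [  0.        ,   0.        ,   1.        ]]), 'origin': array([ 502.98283992,    6.26140841, 1154.05640218]), 'rotation': array([[-0.0071725 ,  0.99755065, -0.0695791 ],
       [-0.99996977, -0.00736396, -0.00249564],
       [-0.0030019 ,  0.0695591 ,  0.99757332]])}
{'t': 0.1, 'qpos': array([ 1.02078281e+00,  2.17713157e-01,  1.61480502e+00, -1.27863067e-06,
        1.31133674e+00, -1.12195245e-01]), 'qvel': array([ 0.00079915, -0.00231245, -0.0037121 ,  0.00114617,  0.0006333 ,
        0.0016058 ]), 'effort': array([-1.89091086e-03, -3.98072433e+01, -3.04969990e+01, -3.35525456e-04,
        4.13968490e-03, -9.57393098e-06]), 'eef_pos': array([264.55573699, 565.40790454, 230.06114359]), 'orientation': array([[-9.05678783e-01,  4.23962907e-01, -1.18142663e-03],
       [ 4.23964478e-01,  9.05676763e-01, -1.92926165e-03],
       [ 2.52055272e-04, -2.24817426e-03, -9.99997441e-01]]), 'ft_force': array([ 0.22153172,  0.0703532 , -0.52740272]), 'torque': array([-0.03365891, -0.01024912, -0.00437428]), 'opening': 0.9992337893584344}
```

View pics/side0.png

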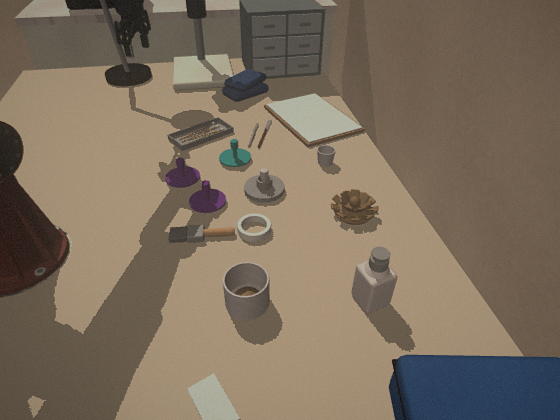

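View pics/top0.png

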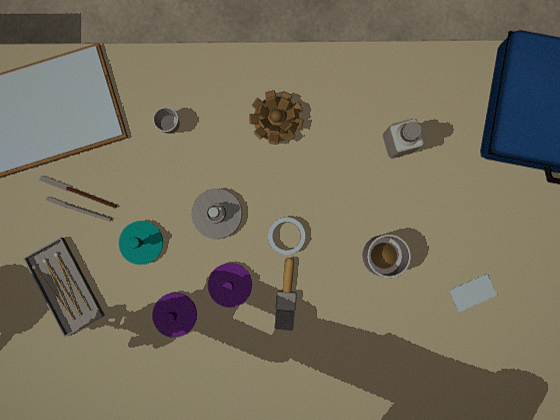

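The double lid (grey) is at about (217,213) in the top view and the pot at about (387,256). In the side view they are at (264,187) and (246,290). Next I'll enlarge both areas.

Run:
```python
import cv2,numpy as np
t=cv2.imread("pics/top0.png");s=cv2.imread("pics/side0.png")
def c(im,x,y,w=35):
    return cv2.resize(im[y-w:y+w,x-w:x+w],(390,390),interpolation=cv2.INTER_CUBIC)
a=np.hstack([c(t,217,213),c(t,387,256)]);b=np.hstack([c(s,264,187),c(s,246,290)])
a=cv2.convertScaleAbs(a,alpha=1.5)
for n,im in(("a",a),("b",cv2.convertScaleAbs(b,alpha=1.5))):
    for k in range(0,780,39): cv2.line(im,(k,0),(k,6),(0,255,255),1)
    cv2.imwrite(f"pics/crop_{n}.png",im)
```

```text
(no output)
```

View pics/crop_a.png

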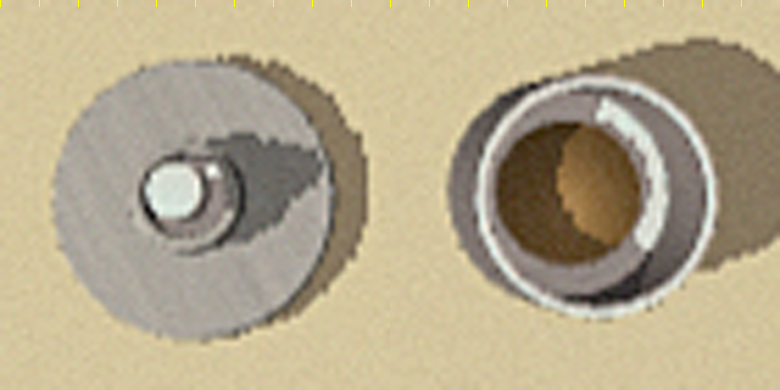

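View pics/crop_b.png

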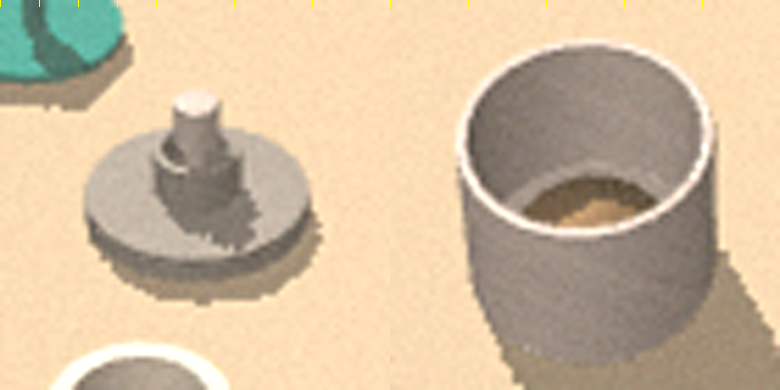

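The enlarged crops give outlines for the lid disc, the knob top and the pot rim in both views. I'll fit circles of known size to these.

```bash
cat > h.py <<'E'
import numpy as np
from rig import ctrl
from scipy.optimize import least_squares
def proj(n,P):
    c=ctrl.calibration(n);p=(np.atleast_2d(P)-c["origin"])@np.array(c["rotation"])
    p=p*[1,-1,-1];q=p@np.array(c["intrinsics"]).T;return q[:,:2]/q[:,2:]
A=np.linspace(0,2*np.pi,90)
def box(n,x,y,z,r):
    q=proj(n,np.c_[x+r*np.cos(A),y+r*np.sin(A),0*A+z]);return np.r_[q[:,0].min(),q[:,0].max(),q[:,1].min(),q[:,1].max()]
def fit(obs,x0=(500,0),n_free=2):
    # obs: list (cam,z,r,box in px with nan to skip)
    def f(v):
        return np.concatenate([(box(c,v[0],v[1],z+(v[2] if n_free==3 else 0),r)-b)[~np.isnan(b)] for c,z,r,b in obs])
    s=least_squares(f,list(x0)+[0]*(n_free-2));return s.x,f(s.x)
def cb(ox,oy,b,s=390/70):
    b=np.array(b,float);o=(b+.5)/s-.5; o[:2]+=ox;o[2:]+=oy;return o
E
python3 - <<'E'
from h import *
np.set_printoptions(precision=1,suppress=True)
N=np.nan
disc=("top",17,54,cb(182,178,[53,331,58,340])); kt=("top",67,11,cb(182,178,[143,206,162,222]))
kts=("side",67,11,cb(229,152,[172,220,89,119])); ds=("side",17,54,cb(229,152,[84,311,127,265]))
pt=("top",70,44,cb(352,221,[87,327,74,320])); ps=("side",70,44,cb(211,255,[67,326,39,237]))
for nm,o in dict(disc=[disc],kt=[kt],kts=[kts],ds=[ds],lid=[disc,kt,kts,ds],pt=[pt],ps=[ps],pot=[pt,ps]).items(): print(nm,*fit(o))
E
```

```text
disc [572.4 146.7] [-0.4  0.4 -0.   0. ]
kt [571.8 146.9] [ 0.3 -0.3 -0.   0. ]
kts [574.5 141.8] [ 0.  -0.   0.3 -0.3]
ds [574.3 139.6] [-0.   0.   0.1 -0.1]
lid [573.2 145.6] [ 0.1  0.9 -0.4 -0.4  0.9  0.4 -0.7 -0.7 -0.7 -0.8 -0.5 -1.  -0.7 -0.8
 -1.1 -1.5]
pt [ 480.4 -208.3] [-0.3  0.3  0.2 -0.2]
ps [ 483.1 -210.9] [-0.1  0.1 -0.3  0.2]
pot [ 481.8 -209.4] [ 0.2  0.8 -0.5 -0.9 -0.8 -0.7 -0.8 -0.3]
```

Emit:
{"api": "arm_command", "payload": {"steps": [{"dx": 0.029, "dy": -0.039, "dz": -0.005, "turn": 0, "fingers": 0.06}, {"dx": 0.029, "dy": -0.039, "dz": -0.005, "turn": 0, "fingers": 0.06}, {"dx": 0.029, "dy": -0.039, "dz": -0.005, "turn": 0, "fingers": 0.06}, {"dx": 0.029, "dy": -0.039, "dz": -0.005, "turn": 0, "fingers": 0.06}, {"dx": 0.029, "dy": -0.039, "dz": -0.005, "turn": 0, "fingers": 0.06}, {"dx": 0.029, "dy": -0.039, "dz": -0.005, "turn": 0, "fingers": 0.06}, {"dx": 0.029, "dy": -0.039, "dz": -0.005, "turn": 0, "fingers": 0.06}, {"dx": 0.029, "dy": -0.039, "dz": -0.005, "turn": 0, "fingers": 0.06}, {"dx": 0.029, "dy": -0.039, "dz": -0.005, "turn": 0, "fingers": 0.06}, {"dx": 0.029, "dy": -0.039, "dz": -0.005, "turn": 0, "fingers": 0.06}], "grip_force": 40}}

```text
t: 1.1
eef_pos: [555.4, 174.2, 180.6]
orientation: [[-0.906, 0.424, -0.001], [0.424, 0.906, 0.0], [0.001, -0.0, -1.0]]
ft_force: [0.3, 0.1, -0.5]
opening: 0.703
```

Emit:
{"api": "arm_command", "payload": {"steps": [{"dx": 0.009, "dy": -0.014, "dz": -0.015, "turn": 0, "fingers": 0.05}, {"dx": 0.008, "dy": -0.014, "dz": -0.015, "turn": 0, "fingers": 0.05}, {"dx": 0, "dy": 0, "dz": -0.02, "turn": 0, "fingers": 0.05}, {"dx": 0, "dy": 0, "dz": -0.02, "turn": 0, "fingers": 0.05}, {"dx": 0, "dy": 0, "dz": -0.015, "turn": 0, "fingers": 0.05}, {"dx": 0, "dy": 0, "dz": 0, "turn": 0, "fingers": 0.05}, {"dx": 0, "dy": 0, "dz": 0, "turn": 0, "fingers": 0.05}, {"dx": 0, "dy": 0, "dz": 0, "turn": 0, "fingers": 0.05}, {"dx": 0, "dy": 0, "dz": 0, "turn": 0, "fingers": 0.05}, {"dx": 0, "dy": 0, "dz": 0, "turn": 0, "fingers": 0.05}]}}

```text
t: 2.1
eef_pos: [572.8, 148.3, 97.5]
orientation: [[-0.906, 0.424, 0.002], [0.424, 0.906, 0.0], [-0.002, 0.001, -1.0]]
ft_force: [0.5, -0.2, 0.1]
opening: 0.593
```

Run:
```python
from rig import ctrl
import cv2,numpy as np
from h import proj
s=ctrl.observe();print(s['eef_pos'])
t=ctrl.capture("top");d=ctrl.capture("side")
print(proj("top",s['eef_pos']),proj("side",s['eef_pos']),proj("side",[s['eef_pos'][0],s['eef_pos'][1],55]))
a=np.hstack([cv2.resize(t[143:283,147:287],(390,390),interpolation=3),cv2.resize(d[110:220,209:319],(390,390),interpolation=3)])
cv2.imwrite("pics/c1.png",cv2.convertScaleAbs(a,alpha=1.5))
```

```text
[572.76923477 148.30302157  97.49536247]
[[210.21646562 210.61118599]] [[262.55348743 158.97094366]] [[262.77995117 172.70860901]]
```

View pics/c1.png

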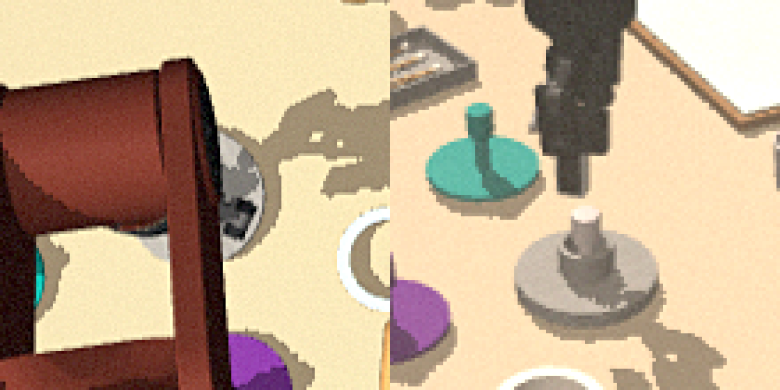

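Run:
```python
from h import proj
import numpy as np
e=np.array([572.8,148.3,97.5]);y=np.array([.424,.906,0])
for s in(-1,1):
  for off in(25,30):print(s,off,proj("side",e+s*off*y+[0,0,4]))
print(proj("side",[572.5,146,67]),"seen",209+(586-390)/3.545,110+214/3.545)
```

```text
-1 25 [[259.77654252 162.93798869]]
-1 30 [[259.21091245 164.02099171]]
1 25 [[265.21325713 152.52839651]]
1 30 [[265.73589668 151.52770676]]
[[262.75555089 169.40757666]] seen 264.2891396332863 170.36671368124118
```

Emit:
{"api": "arm_command", "payload": {"steps": [{"dx": 0.001, "dy": -0.003, "dz": -0.012, "turn": 0, "fingers": 0.05}, {"dx": 0, "dy": 0, "dz": -0.012, "turn": 0, "fingers": 0.05}, {"dx": 0, "dy": 0, "dz": -0.012, "turn": 0, "fingers": 0.05}, {"dx": 0, "dy": 0, "dz": -0.01, "turn": 0, "fingers": 0.05}, {"dx": 0, "dy": 0, "dz": -0.007, "turn": 0, "fingers": 0.05}, {"dx": 0, "dy": 0, "dz": 0, "turn": 0, "fingers": 0.05}, {"dx": 0, "dy": 0, "dz": 0, "turn": 0, "fingers": 0.05}, {"dx": 0, "dy": 0, "dz": 0, "turn": 0, "fingers": 0.05}, {"dx": 0, "dy": 0, "dz": 0, "turn": 0, "fingers": 0.05}, {"dx": 0, "dy": 0, "dz": 0, "turn": 0, "fingers": 0.05}]}}

```text
t: 3.2
eef_pos: [573.4, 145.2, 43.9]
orientation: [[-0.906, 0.424, 0.001], [0.424, 0.906, 0.0], [-0.001, 0.001, -1.0]]
ft_force: [0.1, -0.2, -0.5]
opening: 0.589
```

Run:
```python
from rig import ctrl
import cv2,numpy as np
s=ctrl.observe();print(s['eef_pos'],s['ft_force'])
d=ctrl.capture("side")
cv2.imwrite("pics/c2.png",cv2.convertScaleAbs(cv2.resize(d[130:210,224:304],(560,560),interpolation=3),alpha=2))
```

```text
[573.4378638  145.1657692   43.93982399] [ 0.10785435 -0.24179772 -0.53983211]
```

View pics/c2.png

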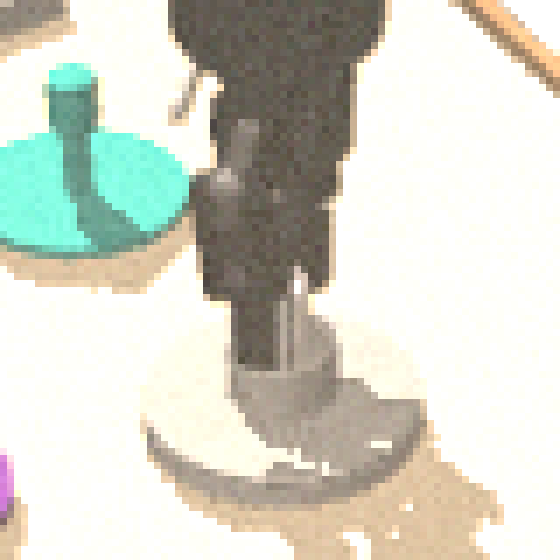

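The near finger stands in front of the knob, with its tip at crop (255,368), just above the collar edge. I'll close on the knob.

Emit:
{"api": "arm_command", "payload": {"steps": [{"dx": 0, "dy": 0, "dz": 0, "turn": 0, "fingers": 0.03}, {"dx": 0, "dy": 0, "dz": 0, "turn": 0, "fingers": 0.026}, {"dx": 0, "dy": 0, "dz": 0, "turn": 0, "fingers": 0.024}, {"dx": 0, "dy": 0, "dz": 0, "turn": 0, "fingers": 0.022}, {"dx": 0, "dy": 0, "dz": 0, "turn": 0, "fingers": 0.015}, {"dx": 0, "dy": 0, "dz": 0, "turn": 0, "fingers": 0.01}, {"dx": 0, "dy": 0, "dz": 0, "turn": 0, "fingers": 0.01}, {"dx": 0, "dy": 0, "dz": 0, "turn": 0, "fingers": 0.01}, {"dx": 0, "dy": 0, "dz": 0, "turn": 0, "fingers": 0.01}, {"dx": 0, "dy": 0, "dz": 0, "turn": 0, "fingers": 0.01}], "grip_force": 50}}

```text
t: 4.25
eef_pos: [573.3, 145.3, 43.6]
orientation: [[-0.906, 0.424, 0.001], [0.424, 0.906, 0.0], [-0.001, 0.001, -1.0]]
ft_force: [0.3, 1.4, 1.4]
opening: 0.238
```

Emit:
{"api": "arm_command", "payload": {"steps": [{"dx": 0, "dy": 0, "dz": 0.004, "turn": 0, "fingers": 0.01}, {"dx": 0, "dy": 0, "dz": 0.008, "turn": 0, "fingers": 0.01}, {"dx": 0, "dy": 0, "dz": 0.015, "turn": 0, "fingers": 0.01}, {"dx": 0, "dy": 0, "dz": 0.018, "turn": 0, "fingers": 0.01}, {"dx": 0, "dy": 0, "dz": 0.02, "turn": 0, "fingers": 0.01}, {"dx": 0, "dy": 0, "dz": 0.02, "turn": 0, "fingers": 0.01}, {"dx": 0, "dy": 0, "dz": 0.018, "turn": 0, "fingers": 0.01}, {"dx": 0, "dy": 0, "dz": 0.012, "turn": 0, "fingers": 0.01}, {"dx": 0, "dy": 0, "dz": 0.005, "turn": 0, "fingers": 0.01}, {"dx": 0, "dy": 0, "dz": 0, "turn": 0, "fingers": 0.01}]}}

```text
t: 5.25
eef_pos: [573.4, 145.0, 164.3]
orientation: [[-0.906, 0.424, 0.002], [0.424, 0.906, 0.0], [-0.001, 0.001, -1.0]]
ft_force: [0.4, 0.1, -3.5]
opening: 0.238
```

Run:
```python
from rig import ctrl
import cv2,numpy as np
from h import *
s=ctrl.observe();print(s['eef_pos'],s['ft_force'],s['opening'])
t=ctrl.capture("top");d=ctrl.capture("side")
cv2.imwrite("pics/s3.png",d)
a=np.hstack([cv2.resize(t[143:283,147:287],(390,390),interpolation=3),cv2.resize(d[90:200,209:319],(390,390),interpolation=3)])
cv2.imwrite("pics/c3.png",cv2.convertScaleAbs(a,alpha=1.5))
```

```text
[573.38041667 145.03040874 164.29918434] [ 0.3787388   0.05880256 -3.54293103] 0.2383090587593661
```

View pics/c3.png

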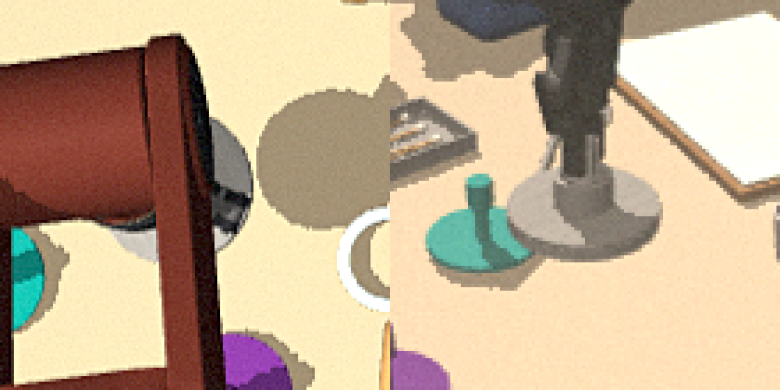

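Emit:
{"api": "arm_command", "payload": {"steps": [{"dx": -0.004, "dy": -0.015, "dz": 0, "turn": 0, "fingers": 0.01}, {"dx": -0.008, "dy": -0.029, "dz": 0, "turn": 0, "fingers": 0.01}, {"dx": -0.011, "dy": -0.041, "dz": 0, "turn": 0, "fingers": 0.01}, {"dx": -0.012, "dy": -0.044, "dz": 0, "turn": 0, "fingers": 0.01}, {"dx": -0.012, "dy": -0.045, "dz": 0, "turn": 0, "fingers": 0.01}, {"dx": -0.012, "dy": -0.045, "dz": 0, "turn": 0, "fingers": 0.01}, {"dx": -0.012, "dy": -0.044, "dz": 0, "turn": 0, "fingers": 0.01}, {"dx": -0.011, "dy": -0.041, "dz": 0, "turn": 0, "fingers": 0.01}, {"dx": -0.007, "dy": -0.031, "dz": 0, "turn": 0, "fingers": 0.01}, {"dx": -0.003, "dy": -0.02, "dz": 0, "turn": 0, "fingers": 0.01}]}}

```text
t: 6.35
eef_pos: [478.6, -212.7, 162.3]
orientation: [[-0.905, 0.426, -0.002], [0.426, 0.905, -0.0], [0.002, -0.001, -1.0]]
ft_force: [0.1, -0.9, -3.0]
opening: 0.237
```

Emit:
{"api": "arm_command", "payload": {"steps": [{"dx": 0, "dy": 0, "dz": -0.005, "turn": 0, "fingers": 0.01}, {"dx": 0, "dy": 0, "dz": -0.005, "turn": 0, "fingers": 0.01}, {"dx": 0, "dy": 0, "dz": -0.005, "turn": 0, "fingers": 0.01}, {"dx": 0, "dy": 0, "dz": -0.005, "turn": 0, "fingers": 0.01}, {"dx": 0, "dy": 0, "dz": -0.005, "turn": 0, "fingers": 0.01}, {"dx": 0, "dy": 0, "dz": 0, "turn": 0, "fingers": 0.01}, {"dx": 0, "dy": 0, "dz": 0, "turn": 0, "fingers": 0.01}, {"dx": 0, "dy": 0, "dz": 0, "turn": 0, "fingers": 0.01}, {"dx": 0, "dy": 0, "dz": 0, "turn": 0, "fingers": 0.01}, {"dx": 0, "dy": 0, "dz": 0, "turn": 0, "fingers": 0.01}]}}

```text
t: 7.35
eef_pos: [481.2, -210.0, 138.6]
orientation: [[-0.906, 0.424, 0.001], [0.424, 0.906, -0.0], [-0.001, -0.0, -1.0]]
ft_force: [0.0, -0.4, -3.0]
opening: 0.234
```

Run:
```python
from rig import ctrl
import cv2,numpy as np
from h import *
s=ctrl.observe();print(s['t'],s['eef_pos'],s['ft_force'],s['opening'])
t=ctrl.capture("top");d=ctrl.capture("side")
cv2.imwrite("pics/s4.png",d);cv2.imwrite("pics/t4.png",t)
a=np.hstack([cv2.resize(t[196:316,330:450],(390,390),interpolation=3),cv2.resize(d[220:330,190:300],(390,390),interpolation=3)])
cv2.imwrite("pics/c4.png",cv2.convertScaleAbs(a,alpha=1.5))
```

```text
7.35 [ 481.18254988 -210.04411044  138.63375786] [ 0.01271829 -0.42577424 -2.97056348] 0.2344229596507324
```

View pics/c4.png

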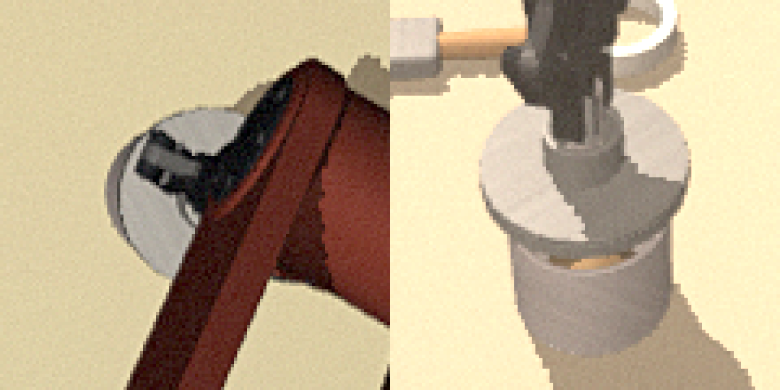

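The lid is held level above the pot. In the side crop the disc spans x 479–690 and the pot wall x 510–672. I'll enlarge it for a precise fit.

Run:
```python
import cv2
d=cv2.imread("pics/s4.png");t=cv2.imread("pics/t4.png")
cv2.imwrite("pics/c5.png",cv2.convertScaleAbs(cv2.resize(d[240:325,206:286],(640,680))[:600],alpha=1.5))
cv2.imwrite("pics/c6.png",cv2.convertScaleAbs(cv2.resize(t[220:295,355:430],(600,600)),alpha=1.5))
```

```text
(no output)
```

View pics/c5.png

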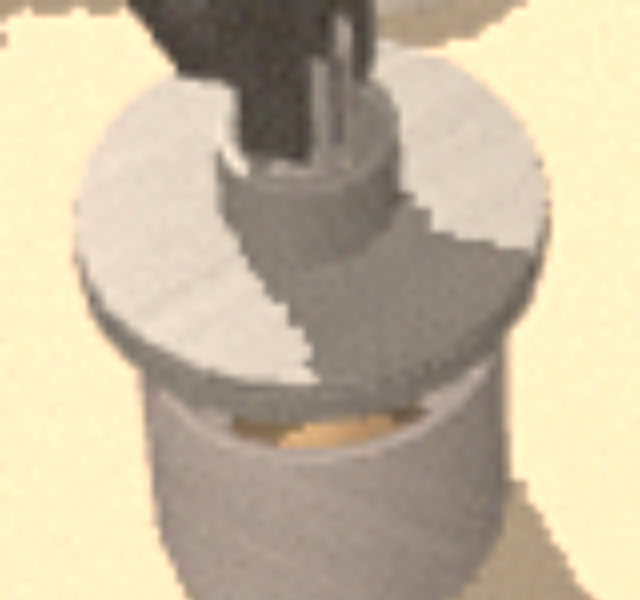

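View pics/c6.png

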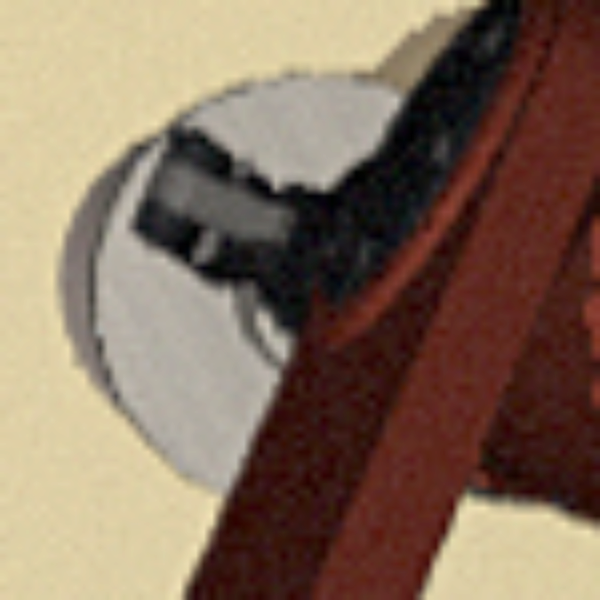

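Run:
```python
from h import *
np.set_printoptions(precision=2,suppress=True)
N=np.nan
S=("side",112,54,cb(206,240,[76,549,40,388],8)); T=("top",112,54,cb(355,220,[95,N,72,N],8))
for nm,o in dict(side=[S],sidenobot=[("side",112,54,cb(206,240,[76,549,N,388],8))],top=[T]).items(): print(nm,*fit(o,(480,-210)))
ps=("side",70,44,cb(211,255,[67,326,39,237]))
print(fit([ps],(480,-210)))
print(box("top",481.2,-210,112,54),T[3])
```

```text
side [ 482.03 -214.84] [-0.24  0.25 -0.6   0.45]
sidenobot [ 482.16 -213.81] [-0.21  0.21 -0.03]
top [ 480.18 -210.79] [ 0. -0.]
(array([ 483.05, -210.94]), array([-0.11,  0.11, -0.3 ,  0.24]))
[366.02 421.77 228.04 283.96] [366.44    nan 228.56    nan]
```

Emit:
{"api": "arm_command", "payload": {"steps": [{"dx": 0.0005, "dy": 0.0025, "dz": -0.004, "turn": 0, "fingers": 0.01}, {"dx": 0, "dy": 0, "dz": -0.004, "turn": 0, "fingers": 0.01}, {"dx": 0, "dy": 0, "dz": -0.004, "turn": 0, "fingers": 0.01}, {"dx": 0, "dy": 0, "dz": -0.004, "turn": 0, "fingers": 0.01}, {"dx": 0, "dy": 0, "dz": -0.004, "turn": 0, "fingers": 0.01}, {"dx": 0, "dy": 0, "dz": -0.002, "turn": 0, "fingers": 0.01}, {"dx": 0, "dy": 0, "dz": 0, "turn": 0, "fingers": 0.01}, {"dx": 0, "dy": 0, "dz": 0, "turn": 0, "fingers": 0.01}, {"dx": 0, "dy": 0, "dz": 0, "turn": 0, "fingers": 0.01}, {"dx": 0, "dy": 0, "dz": 0, "turn": 0, "fingers": 0.01}]}}

```text
t: 8.45
eef_pos: [481.6, -207.5, 116.6]
orientation: [[-0.906, 0.424, 0.0], [0.424, 0.906, -0.0], [-0.001, -0.0, -1.0]]
ft_force: [0.7, -0.2, -2.6]
opening: 0.24
```

Run:
```python
from rig import ctrl
import cv2
s=ctrl.observe();print(s['t'],s['eef_pos'],s['ft_force'],s['opening'])
d=ctrl.capture("side")
cv2.imwrite("pics/s7.png",d)
cv2.imwrite("pics/c7.png",cv2.convertScaleAbs(cv2.resize(d[245:320,206:286],(640,600)),alpha=1.5))
```

```text
8.45 [ 481.64641681 -207.54868769  116.5723317 ] [ 0.67712595 -0.20936878 -2.5913906 ] 0.24004115945491583
```

View pics/c7.png

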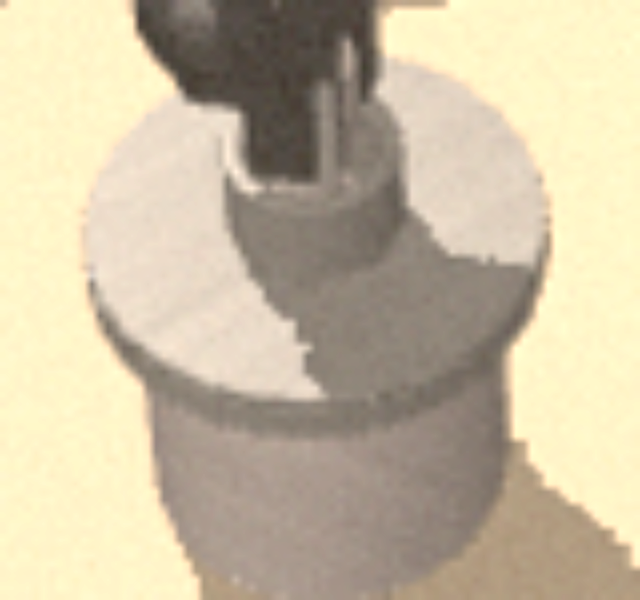

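Run:
```python
from h import *
np.set_printoptions(precision=2,suppress=True)
N=np.nan
for b in([84,549,N,400],[84,549,58,400]): print(*fit([("side",90,54,cb(206,245,b,8))],(480,-210)))
print(fit([("side",70,44,cb(206,240,[140,508,N,458],8))],(480,-210)))
```

```text
[ 482.61 -210.36] [-0.07  0.07 -0.01]
[ 482.41 -211.93] [-0.11  0.12 -0.9   0.71]
(array([ 483.6, -209.7]), array([-0.32,  0.33, -0.03]))
```

The side fit puts the lid within about 1 mm of the pot axis. I'll lower it slowly.

Emit:
{"api": "arm_command", "payload": {"steps": [{"dx": 0.0007, "dy": 0, "dz": -0.001, "turn": 0, "fingers": 0.01}, {"dx": 0, "dy": 0, "dz": -0.001, "turn": 0, "fingers": 0.01}, {"dx": 0, "dy": 0, "dz": -0.001, "turn": 0, "fingers": 0.01}, {"dx": 0, "dy": 0, "dz": -0.001, "turn": 0, "fingers": 0.01}, {"dx": 0, "dy": 0, "dz": -0.001, "turn": 0, "fingers": 0.01}, {"dx": 0, "dy": 0, "dz": -0.001, "turn": 0, "fingers": 0.01}, {"dx": 0, "dy": 0, "dz": -0.001, "turn": 0, "fingers": 0.01}, {"dx": 0, "dy": 0, "dz": -0.001, "turn": 0, "fingers": 0.01}, {"dx": 0, "dy": 0, "dz": -0.001, "turn": 0, "fingers": 0.01}, {"dx": 0, "dy": 0, "dz": 0, "turn": 0, "fingers": 0.01}]}}

```text
t: 9.5
eef_pos: [482.0, -207.5, 107.1]
orientation: [[-0.906, 0.424, -0.0], [0.424, 0.906, -0.0], [0.0, -0.0, -1.0]]
ft_force: [-0.5, -1.1, -2.6]
opening: 0.233
```

Emit:
{"api": "arm_command", "payload": {"steps": [{"dx": 0, "dy": 0, "dz": -0.0005, "turn": 0, "fingers": 0.01}, {"dx": 0, "dy": 0, "dz": 0, "turn": 0, "fingers": 0.01}, {"dx": 0, "dy": 0, "dz": -0.0005, "turn": 0, "fingers": 0.01}, {"dx": 0, "dy": 0, "dz": 0, "turn": 0, "fingers": 0.01}, {"dx": 0, "dy": 0, "dz": -0.0005, "turn": 0, "fingers": 0.01}, {"dx": 0, "dy": 0, "dz": 0, "turn": 0, "fingers": 0.01}, {"dx": 0, "dy": 0, "dz": 0, "turn": 0, "fingers": 0.01}, {"dx": 0, "dy": 0, "dz": 0, "turn": 0, "fingers": 0.01}, {"dx": 0, "dy": 0, "dz": 0, "turn": 0, "fingers": 0.01}, {"dx": 0, "dy": 0, "dz": 0, "turn": 0, "fingers": 0.01}]}}

```text
t: 10.5
eef_pos: [482.1, -207.5, 105.8]
orientation: [[-0.906, 0.424, -0.0], [0.424, 0.906, -0.0], [-0.0, -0.0, -1.0]]
ft_force: [-0.2, -2.1, -1.9]
opening: 0.243
```

Emit:
{"api": "arm_command", "payload": {"steps": [{"dx": 0, "dy": 0, "dz": -0.0005, "turn": 0, "fingers": 0.01}, {"dx": 0, "dy": 0, "dz": 0, "turn": 0, "fingers": 0.01}, {"dx": 0, "dy": 0, "dz": 0, "turn": 0, "fingers": 0.01}, {"dx": 0, "dy": 0, "dz": 0, "turn": 0, "fingers": 0.01}, {"dx": 0, "dy": 0, "dz": 0, "turn": 0, "fingers": 0.01}, {"dx": 0, "dy": 0, "dz": 0, "turn": 0, "fingers": 0.01}, {"dx": 0, "dy": 0, "dz": 0, "turn": 0, "fingers": 0.01}, {"dx": 0, "dy": 0, "dz": 0, "turn": 0, "fingers": 0.01}, {"dx": 0, "dy": 0, "dz": 0, "turn": 0, "fingers": 0.01}, {"dx": 0, "dy": 0, "dz": 0, "turn": 0, "fingers": 0.01}]}}

```text
t: 11.5
eef_pos: [482.2, -207.5, 105.5]
orientation: [[-0.906, 0.424, 0.0], [0.424, 0.906, -0.0], [-0.0, -0.0, -1.0]]
ft_force: [-3.3, -1.3, 4.1]
opening: 0.238
```

Run:
```python
from rig import ctrl
import cv2
s=ctrl.observe();print(s['t'],s['eef_pos'],s['ft_force'],s['torque'])
d=ctrl.capture("side")
cv2.imwrite("pics/c8.png",cv2.convertScaleAbs(cv2.resize(d[245:320,206:286],(640,600)),alpha=1.5))
```

```text
11.5 [ 482.19154354 -207.50320181  105.53777857] [-3.27493673 -1.28135093  4.13318134] [-0.26734054  0.55791366  0.00807207]
```

View pics/c8.png

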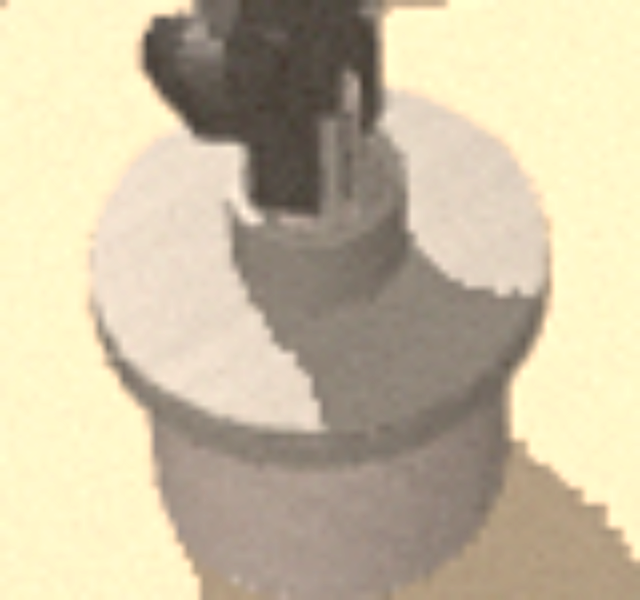

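The lid sits level and on the rim. I'll open the fingers and rise.

Emit:
{"api": "arm_command", "payload": {"steps": [{"dx": 0, "dy": 0, "dz": 0, "turn": 0, "fingers": 0.022}, {"dx": 0, "dy": 0, "dz": 0, "turn": 0, "fingers": 0.026}, {"dx": 0, "dy": 0, "dz": 0, "turn": 0, "fingers": 0.032}, {"dx": 0, "dy": 0, "dz": 0, "turn": 0, "fingers": 0.04}, {"dx": 0, "dy": 0, "dz": 0, "turn": 0, "fingers": 0.05}, {"dx": 0, "dy": 0, "dz": 0, "turn": 0, "fingers": 0.05}, {"dx": 0, "dy": 0, "dz": 0, "turn": 0, "fingers": 0.05}, {"dx": 0, "dy": 0, "dz": 0, "turn": 0, "fingers": 0.05}, {"dx": 0, "dy": 0, "dz": 0, "turn": 0, "fingers": 0.05}, {"dx": 0, "dy": 0, "dz": 0, "turn": 0, "fingers": 0.05}]}}

```text
t: 12.55
eef_pos: [482.2, -207.4, 105.3]
orientation: [[-0.906, 0.424, 0.0], [0.424, 0.906, 0.0], [-0.0, 0.0, -1.0]]
ft_force: [0.7, -0.6, -0.3]
opening: 0.584
```

Emit:
{"api": "arm_command", "payload": {"steps": [{"dx": 0, "dy": 0, "dz": 0.005, "turn": 0, "fingers": 0.05}, {"dx": 0, "dy": 0, "dz": 0.01, "turn": 0, "fingers": 0.05}, {"dx": 0, "dy": 0, "dz": 0.015, "turn": 0, "fingers": 0.05}, {"dx": 0, "dy": 0, "dz": 0.02, "turn": 0, "fingers": 0.05}, {"dx": 0, "dy": 0, "dz": 0.02, "turn": 0, "fingers": 0.07}, {"dx": 0, "dy": 0, "dz": 0, "turn": 0, "fingers": 0.07}, {"dx": 0, "dy": 0, "dz": 0, "turn": 0, "fingers": 0.07}, {"dx": 0, "dy": 0, "dz": 0, "turn": 0, "fingers": 0.07}, {"dx": 0, "dy": 0, "dz": 0, "turn": 0, "fingers": 0.07}, {"dx": 0, "dy": 0, "dz": 0, "turn": 0, "fingers": 0.07}]}}

```text
t: 13.55
eef_pos: [481.5, -207.0, 174.1]
orientation: [[-0.906, 0.424, -0.002], [0.424, 0.906, 0.001], [0.002, 0.0, -1.0]]
ft_force: [-0.4, -0.2, 0.2]
opening: 0.816
```

Run:
```python
from rig import ctrl
import cv2,numpy as np
s=ctrl.observe();print(s['t'],s['eef_pos'],s['ft_force'],s['opening'])
d=ctrl.capture("side");t=ctrl.capture("top")
cv2.imwrite("pics/s9.png",d)
a=np.hstack([cv2.resize(t[196:316,330:450],(390,390),interpolation=3),cv2.resize(d[245:320,206:281],(390,390))])
cv2.imwrite("pics/c9.png",cv2.convertScaleAbs(a,alpha=1.5))
```

```text
13.55 [ 481.46624024 -207.03058991  174.13867878] [-0.40161071 -0.16131802  0.20264339] 0.8162571799241354
```

View pics/c9.png

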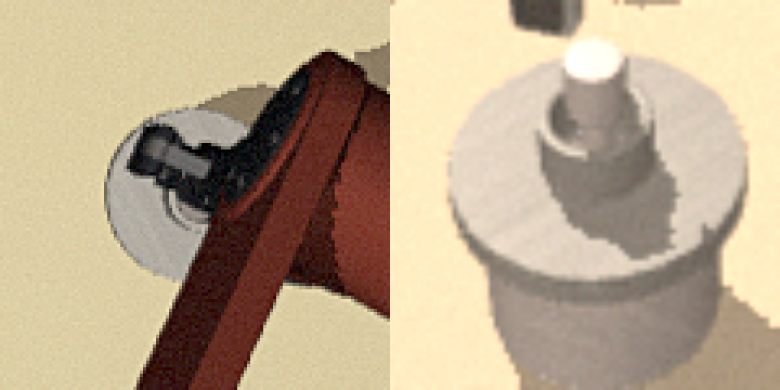

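Both lids are seated on the pot and released, and the knob and collar look concentric. Next I'll descend around the collar, keeping the fingertips above the disc top at z=79.

Emit:
{"api": "arm_command", "payload": {"steps": [{"dx": 0.0005, "dy": -0.0005, "dz": -0.015, "turn": 0, "fingers": 0.07}, {"dx": 0, "dy": 0, "dz": -0.02, "turn": 0, "fingers": 0.07}, {"dx": 0, "dy": 0, "dz": -0.02, "turn": 0, "fingers": 0.07}, {"dx": 0, "dy": 0, "dz": -0.015, "turn": 0, "fingers": 0.07}, {"dx": 0, "dy": 0, "dz": -0.01, "turn": 0, "fingers": 0.07}, {"dx": 0, "dy": 0, "dz": -0.005, "turn": 0, "fingers": 0.07}, {"dx": 0, "dy": 0, "dz": 0, "turn": 0, "fingers": 0.07}, {"dx": 0, "dy": 0, "dz": 0, "turn": 0, "fingers": 0.07}, {"dx": 0, "dy": 0, "dz": 0, "turn": 0, "fingers": 0.07}, {"dx": 0, "dy": 0, "dz": 0, "turn": 0, "fingers": 0.07}]}}

```text
t: 14.65
eef_pos: [483.3, -208.3, 91.2]
orientation: [[-0.906, 0.424, 0.002], [0.424, 0.906, -0.001], [-0.002, -0.0, -1.0]]
ft_force: [0.3, -0.3, 0.1]
opening: 0.818
```

Run:
```python
from rig import ctrl
import cv2,numpy as np
s=ctrl.observe();print(s['t'],s['eef_pos'],s['ft_force'],s['opening'])
d=ctrl.capture("side")
cv2.imwrite("pics/c10.png",cv2.convertScaleAbs(cv2.resize(d[230:310,206:286],(600,600)),alpha=1.8))
```

```text
14.65 [ 483.29981915 -208.31420251   91.22234031] [ 0.25439315 -0.3154081   0.13022882] 0.8180947377084449
```

View pics/c10.png

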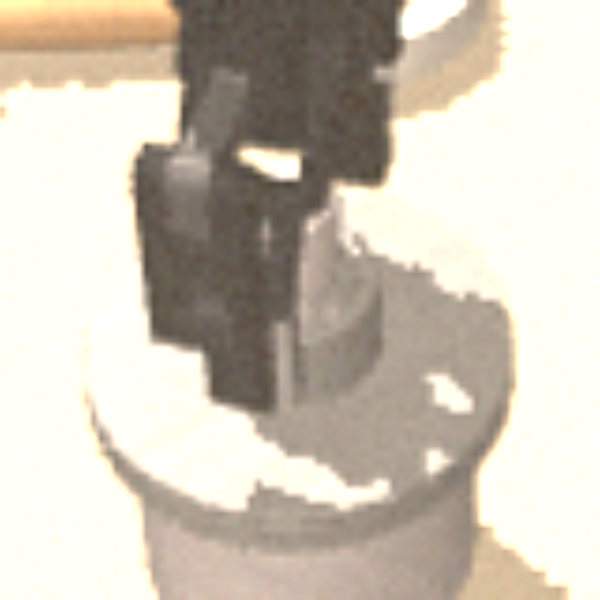

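Emit:
{"api": "arm_command", "payload": {"steps": [{"dx": -0.0005, "dy": 0.0005, "dz": -0.004, "turn": 0, "fingers": 0.07}, {"dx": 0, "dy": 0, "dz": -0.004, "turn": 0, "fingers": 0.07}, {"dx": 0, "dy": 0, "dz": -0.002, "turn": 0, "fingers": 0.07}, {"dx": 0, "dy": 0, "dz": 0, "turn": 0, "fingers": 0.065}, {"dx": 0, "dy": 0, "dz": 0, "turn": 0, "fingers": 0.06}, {"dx": 0, "dy": 0, "dz": 0, "turn": 0, "fingers": 0.056}, {"dx": 0, "dy": 0, "dz": 0, "turn": 0, "fingers": 0.052}, {"dx": 0, "dy": 0, "dz": 0, "turn": 0, "fingers": 0.052}, {"dx": 0, "dy": 0, "dz": 0, "turn": 0, "fingers": 0.052}, {"dx": 0, "dy": 0, "dz": 0, "turn": 0, "fingers": 0.052}]}}

```text
t: 15.7
eef_pos: [482.2, -207.5, 80.4]
orientation: [[-0.906, 0.424, 0.0], [0.424, 0.906, -0.0], [-0.0, -0.0, -1.0]]
ft_force: [-0.7, -0.9, 0.4]
opening: 0.611
```

Run:
```python
from rig import ctrl
import cv2,numpy as np
s=ctrl.observe();print(s['t'],s['eef_pos'],s['ft_force'],s['opening'])
d=ctrl.capture("side")
cv2.imwrite("pics/c11.png",cv2.convertScaleAbs(cv2.resize(d[230:310,206:286],(600,600)),alpha=1.8))
```

```text
15.7 [ 482.19923831 -207.45415799   80.37012558] [-0.6893788  -0.90631473  0.37482117] 0.6108487675792003
```

View pics/c11.png

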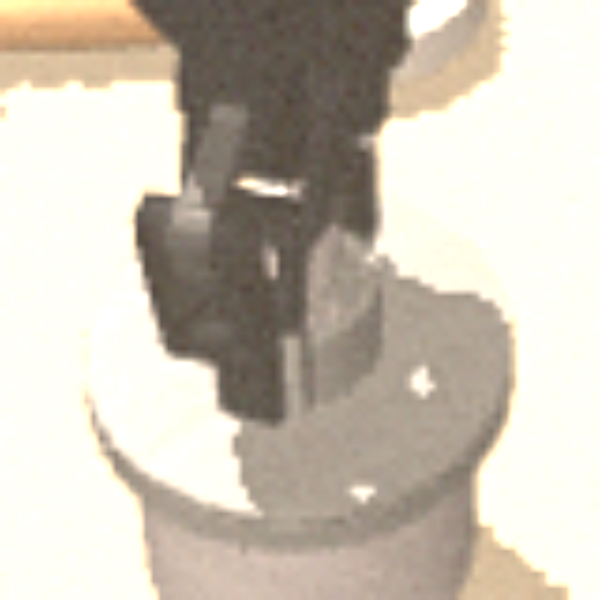

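The fingers straddle the collar, with the tips just above the disc. I'll close gently at 20 N, then firm up the grip.

Emit:
{"api": "arm_command", "payload": {"steps": [{"dx": 0, "dy": 0, "dz": 0, "turn": 0, "fingers": 0.05}, {"dx": 0, "dy": 0, "dz": 0, "turn": 0, "fingers": 0.048}, {"dx": 0, "dy": 0, "dz": 0, "turn": 0, "fingers": 0.046}, {"dx": 0, "dy": 0, "dz": 0, "turn": 0, "fingers": 0.044}, {"dx": 0, "dy": 0, "dz": 0, "turn": 0, "fingers": 0.042}, {"dx": 0, "dy": 0, "dz": 0, "turn": 0, "fingers": 0.04}, {"dx": 0, "dy": 0, "dz": 0, "turn": 0, "fingers": 0.036}, {"dx": 0, "dy": 0, "dz": 0, "turn": 0, "fingers": 0.03}, {"dx": 0, "dy": 0, "dz": 0, "turn": 0, "fingers": 0.03}, {"dx": 0, "dy": 0, "dz": 0, "turn": 0, "fingers": 0.03}], "grip_force": 20}}

```text
t: 16.75
eef_pos: [482.2, -207.8, 80.6]
orientation: [[-0.906, 0.424, -0.0], [0.424, 0.906, -0.001], [-0.0, -0.001, -1.0]]
ft_force: [-3.5, -1.5, 4.8]
opening: 0.491
```

Emit:
{"api": "arm_command", "payload": {"steps": [{"dx": 0, "dy": 0, "dz": 0, "turn": 0, "fingers": 0.03}, {"dx": 0, "dy": 0, "dz": 0, "turn": 0, "fingers": 0.03}, {"dx": 0, "dy": 0, "dz": 0, "turn": 0, "fingers": 0.03}, {"dx": 0, "dy": 0, "dz": 0, "turn": 0, "fingers": 0.03}, {"dx": 0, "dy": 0, "dz": 0, "turn": 0, "fingers": 0.03}, {"dx": 0, "dy": 0, "dz": 0, "turn": 0, "fingers": 0.03}, {"dx": 0, "dy": 0, "dz": 0, "turn": 0, "fingers": 0.03}, {"dx": 0, "dy": 0, "dz": 0, "turn": 0, "fingers": 0.03}, {"dx": 0, "dy": 0, "dz": 0, "turn": 0, "fingers": 0.03}, {"dx": 0, "dy": 0, "dz": 0, "turn": 0, "fingers": 0.03}], "grip_force": 45}}

```text
t: 17.75
eef_pos: [482.3, -207.8, 80.8]
orientation: [[-0.906, 0.424, 0.0], [0.424, 0.906, -0.001], [-0.0, -0.001, -1.0]]
ft_force: [-2.5, -1.9, 5.6]
opening: 0.477
```

Emit:
{"api": "arm_command", "payload": {"steps": [{"dx": 0, "dy": 0, "dz": 0.001, "turn": 0, "fingers": 0.03}, {"dx": 0, "dy": 0, "dz": 0.001, "turn": 0, "fingers": 0.03}, {"dx": 0, "dy": 0, "dz": 0.001, "turn": 0, "fingers": 0.03}, {"dx": 0, "dy": 0, "dz": 0.001, "turn": 0, "fingers": 0.03}, {"dx": 0, "dy": 0, "dz": 0.001, "turn": 0, "fingers": 0.03}, {"dx": 0, "dy": 0, "dz": 0, "turn": 0, "fingers": 0.03}, {"dx": 0, "dy": 0, "dz": 0, "turn": 0, "fingers": 0.03}, {"dx": 0, "dy": 0, "dz": 0, "turn": 0, "fingers": 0.03}, {"dx": 0, "dy": 0, "dz": 0, "turn": 0, "fingers": 0.03}, {"dx": 0, "dy": 0, "dz": 0, "turn": 0, "fingers": 0.03}]}}

```text
t: 18.75
eef_pos: [482.1, -207.4, 85.3]
orientation: [[-0.906, 0.424, -0.0], [0.424, 0.906, 0.0], [0.0, 0.0, -1.0]]
ft_force: [0.6, -1.2, -1.6]
opening: 0.479
```

Run:
```python
from rig import ctrl
import cv2,numpy as np
s=ctrl.observe();print(s['t'],s['eef_pos'],s['ft_force'],s['torque'],s['opening'])
d=ctrl.capture("side")
cv2.imwrite("pics/c12.png",cv2.convertScaleAbs(cv2.resize(d[235:315,206:286],(600,600)),alpha=1.8))
```

```text
18.75 [ 482.13465716 -207.42893638   85.26358921] [ 0.58516283 -1.21820274 -1.59870189] [-0.01106774  0.08538617 -0.00925169] 0.4792540390878509
```

View pics/c12.png

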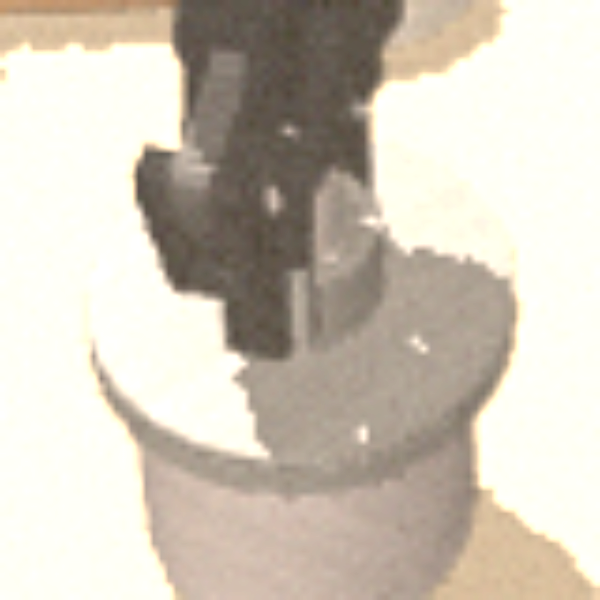

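The load is 1.6 N, which matches the outer lid alone, and the lid is level. I'll continue straight up.

Emit:
{"api": "arm_command", "payload": {"steps": [{"dx": 0, "dy": 0, "dz": 0.002, "turn": 0, "fingers": 0.03}, {"dx": 0, "dy": 0, "dz": 0.003, "turn": 0, "fingers": 0.03}, {"dx": 0, "dy": 0, "dz": 0.004, "turn": 0, "fingers": 0.03}, {"dx": 0, "dy": 0, "dz": 0.005, "turn": 0, "fingers": 0.03}, {"dx": 0, "dy": 0, "dz": 0.006, "turn": 0, "fingers": 0.03}, {"dx": 0, "dy": 0, "dz": 0.006, "turn": 0, "fingers": 0.03}, {"dx": 0, "dy": 0, "dz": 0.006, "turn": 0, "fingers": 0.03}, {"dx": 0, "dy": 0, "dz": 0.006, "turn": 0, "fingers": 0.03}, {"dx": 0, "dy": 0, "dz": 0.006, "turn": 0, "fingers": 0.03}, {"dx": 0, "dy": 0, "dz": 0.006, "turn": 0, "fingers": 0.03}]}}

```text
t: 19.8
eef_pos: [482.1, -207.4, 135.8]
orientation: [[-0.906, 0.424, 0.0], [0.424, 0.906, -0.0], [-0.0, -0.0, -1.0]]
ft_force: [0.9, 0.5, -1.4]
opening: 0.476
```

Emit:
{"api": "arm_command", "payload": {"steps": [{"dx": 0, "dy": 0, "dz": 0.007, "turn": 0, "fingers": 0.03}, {"dx": 0, "dy": 0, "dz": 0.007, "turn": 0, "fingers": 0.03}, {"dx": 0, "dy": 0, "dz": 0.007, "turn": 0, "fingers": 0.03}, {"dx": 0, "dy": 0, "dz": 0.006, "turn": 0, "fingers": 0.03}, {"dx": 0, "dy": 0, "dz": 0.005, "turn": 0, "fingers": 0.03}, {"dx": 0, "dy": 0, "dz": 0.004, "turn": 0, "fingers": 0.03}, {"dx": 0, "dy": 0, "dz": 0.002, "turn": 0, "fingers": 0.03}, {"dx": 0, "dy": 0, "dz": 0, "turn": 0, "fingers": 0.03}, {"dx": 0, "dy": 0, "dz": 0, "turn": 0, "fingers": 0.03}, {"dx": 0, "dy": 0, "dz": 0, "turn": 0, "fingers": 0.03}]}}

```text
t: 20.8
eef_pos: [481.9, -207.3, 172.9]
orientation: [[-0.906, 0.424, -0.001], [0.424, 0.906, 0.0], [0.001, 0.0, -1.0]]
ft_force: [-0.1, 0.4, -1.0]
opening: 0.481
```

Emit:
{"api": "arm_command", "payload": {"steps": [{"dx": 0, "dy": 0, "dz": 0, "turn": 0, "fingers": 0.03}, {"dx": 0, "dy": 0, "dz": 0, "turn": 0, "fingers": 0.03}, {"dx": 0, "dy": 0, "dz": 0, "turn": 0, "fingers": 0.03}, {"dx": 0, "dy": 0, "dz": 0, "turn": 0, "fingers": 0.03}, {"dx": 0, "dy": 0, "dz": 0, "turn": 0, "fingers": 0.03}, {"dx": 0, "dy": 0, "dz": 0, "turn": 0, "fingers": 0.03}, {"dx": 0, "dy": 0, "dz": 0, "turn": 0, "fingers": 0.03}, {"dx": 0, "dy": 0, "dz": 0, "turn": 0, "fingers": 0.03}, {"dx": 0, "dy": 0, "dz": 0, "turn": 0, "fingers": 0.03}, {"dx": 0, "dy": 0, "dz": 0, "turn": 0, "fingers": 0.03}]}}

```text
t: 21.8
eef_pos: [482.2, -207.4, 173.3]
orientation: [[-0.906, 0.424, 0.0], [0.424, 0.906, -0.0], [-0.0, -0.0, -1.0]]
ft_force: [-0.2, 0.6, -2.2]
opening: 0.478
```

Run:
```python
from rig import ctrl
import cv2,numpy as np
s=ctrl.observe();print(s['t'],s['eef_pos'],s['ft_force'],s['torque'],s['opening'],abs(s['qvel']).max())
d=ctrl.capture("side");cv2.imwrite("pics/s13.png",d)
cv2.imwrite("pics/c13.png",cv2.convertScaleAbs(cv2.resize(d[200:320,186:306],(600,600)),alpha=1.6))
```

```text
21.8 [ 482.15607789 -207.42913363  173.31573688] [-0.15941586  0.59391525 -2.1894999 ] [-0.03773045 -0.01282632 -0.01783306] 0.478454307012858 0.0010456011789473749
```

View pics/c13.png

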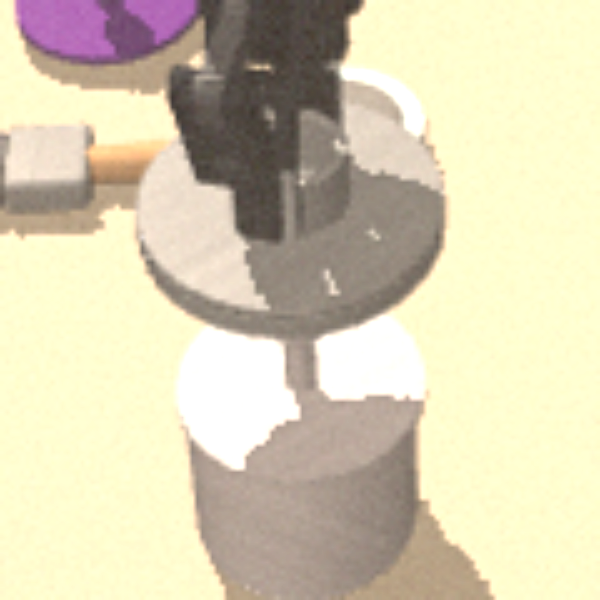

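View pics/s13.png

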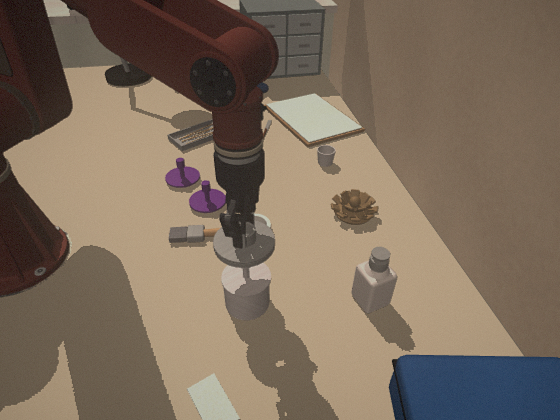

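The outer lid is held level about 92 mm above its seat, its disc centred near (290,215) in the crop. The inner lid sits flat on the pot, around (300,400), and the bystanders haven't moved. I'll hand in.

```bash
python3 -c "
from rig import ctrl
print(ctrl.sign_off())"
```

```text
the job is handed in; nothing more can be done
None
```

I placed the double lid on the pot by the inner lid's knob and let it go. I then lifted the outer lid alone by its collar and handed the job in at about 22 s; no verdict was reported.

**Last checks:**
- **Outer lid:** it was raised about 92 mm, so the collar should be about 113 mm above the rim. It was level and at rest, with the tool within 1 mm of its position when the lid was set down.
- **Load:** while starting to lift, the wrist carried 1.6 N, which fits the outer lid alone. The final reading was 2.2 N, with readings varying by about 1 N.
- **Inner lid and pot:** the last side picture shows the inner lid flat on the pot and the pot upright. I judged these by eye and took no final measurement of the inner lid's offset or tilt.
- **Other things on the bench:** they looked unmoved in that picture. The tape and brush were partly hidden by the gripper, and I didn't measure any of them.

**Disagreement:** the two cameras differed by up to about 5 mm on absolute positions. I aligned the lid over the pot using their relative readings, which agreed to about 1 mm.

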